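# Seat the keyed index disc of the ring-terminal fixture

### The arm

A 6-joint arm with a two-finger parallel gripper is mounted at the origin on the work surface. World frame = base frame: x ahead of the robot, y to its left, z up, the work surface at z = 0. Lengths are in m, angles in rad, forces in N, time in s.
With the tool pointing down it reaches from about 0.3 to 0.875 m from the base axis. Payload 6.4 kg.
Tool frame: the origin (TCP) lies at the very end of the fingers, on their centre line; the grasp point (between the pads) lies 19 mm behind it; z points along the fingers, y is the line along which they close (so a half turn about z gives the same grasp; the last joint's range is limited). The gripper opens to 85 mm and grips with 20 to 120 N. Pads are 22 mm wide; open, the fingers measure 114 mm over their backs; the gripper's body (76 mm by 85 mm) begins 54 mm behind the grasp point. The pads swing forward as they close: fully open they stand 13 mm farther back than shut.
Start: joints at [-1.522, 0.181, 1.607, -0, 1.354, -0.206], TCP at [0.145, -0.556, 0.231] pointing down, gripper open.
Joint ranges: [-2.99, 2.99], [-0.89, 2.07], [0.3, 2.58], [-1.14, 4.28], [0, 2.63], [-3.12, 3.12]. Speed limits (rad/s): [2.57, 2.57, 3.01, 3.14, 3.14, 3.14].

### API

Orientations are given as a rotation vector (axis times angle).
In Python, from plant import sensors, imaging, ctrl gives the robot as it stands. The module is installed in compiled form; this text tells all that it offers.
- The arm moves only by the tool carry_out, never from a script. Its argument "deltas" is a list of rows, each an object of numbers: "tx", "ty", "tz": the shift along the world's x, y, z in cm; "yaw": the turn about the world's z in rad; "gripper": the finger opening in cm, from 0 to 8.54. A call has 1 to 5 rows; each row shifts and turns the commanded pose from where the row before left it; what a row does not reach is not made up. A row lasts 1/12 s, in which the tool goes at most 41.7 mm and 7.16 degrees, less where a joint would pass 70% of its speed; a pose out of reach is approached as far as the arm can. A call is refused whole if a number of a shift passes 4.17 or a number of a turn 0.125, either way. A call with a gripper value outside its range is refused whole. The fingers move at their own pace and stop on an object; "grip_force" is the grip in N (left out, the last holds). Time passes only in rows, so rows that do not move let the fingers close. It gives the time, the measured TCP pose, the force, the opening and the grip force at its end, in the units of the state.
- sensors.get_obs(): the state, without advancing time (a new reading comes with each control period).
- imaging.read_camera(name): name is "scene" or "top" or "wrist"; returns a dict with "img" (420x560x3 uint8, red, green, blue), "z_map" (420x560 float32, m along the optical axis (not along the pixel's ray), 0 where there is no reading), "mtx" (3x3 intrinsics, pixels), "eye" and "rotation" of the camera in the world. Camera axes: x right, y down, z forward; pixel columns grow to the right and rows downward; lengths in m; the calibration is good to about 2 mm. A picture is of the moment at which its call begins.
- ctrl.job_done(): hands the job in; it is judged then, once.
The state is a dict: "time_s": time; "qpos": joint angles; "joint_vel": joint speeds; "joint_efforts": joint torques, N m; "tcp_pos": TCP position; "tcp_rot": TCP orientation; "force": force on the tool from outside, world axes, zero at the start; "moment": the same for the moment, N m; "width": finger opening in m; "gripper_force": force on a finger pad.
Only numpy, scipy, OpenCV 4.12 (cv2) and the standard library are available. Lean on these libraries where they do the work, as an engineer would, in place of code of your own. Each camera call takes 0.05 s, during which the arm holds its last target. There are 200 camera calls.

### The job

Push the aluminium index disc round by its upright stud until the notch in its rim stands over the round-topped pin on the dark steel base, then press the disc down so that it sits fully home, flat on the base, with the pin in the notch, and leave it there. Only push and press it gently, do not pinch or lift it, and leave the ring terminal, post cleaner, socket and insulating cap where they are.

Things in the scene. Friction and masses are not known exactly. Their poses are not given: they have to be found in the camera images.
- fixture: The fixed base of the index fixture: a dark steel round plate 132 mm in diameter and 18 mm thick, with a rectangular ear 34 mm wide on its +x side that reaches 86 mm from the centre and marks from above where the pin is. Origin: centre of its underside, on the bench; z up. It stands at any yaw on the bench and does not move.
- pin_tip (a point): The top of the locating pin, an upright steel pin 14 mm in diameter with a domed top, fixed on the base 58 mm from the base's centre on its +x side, and standing 10 mm above the base's upper face (so 28 mm above the bench). While the disc is out of line about 5 mm of the pin shows beyond the disc's rim, above the ear.
- notch (a point): Centre of the mouth of the notch in the disc's rim, at the level of the disc's underside, 58 mm from the disc's axis. The aluminium disc is 119 mm in diameter and 8 mm thick and turns about the vertical axis through the base's centre. Its one notch is straight-sided, open to the rim, 22 mm wide and 14 mm deep. The disc is in line when this point is straight above pin_tip.
- stud_top (a point): Centre of the top of the upright round dark steel stud on the disc, 12 mm in diameter and 22 mm tall above the disc's upper face, 46 mm from the disc's axis and exactly opposite the notch. Pushed sideways at it, round the disc's axis, the disc turns (about 0.06 N m of friction, some 1.5 N at the stud) and stays where it is left. With the disc raised its top is 58 mm above the bench.
- hub_top (a point): Centre of the top of the disc's flat round hub, 26 mm in diameter and 6 mm above the disc's upper face, on the disc's axis: the place to press. It is 42 mm above the bench with the disc raised, 32 mm with the disc seated.
- disc (a joint): Turn of the disc relative to the base, rad, positive anticlockwise seen from above. At 0 (or any whole number of turns, 6.283) the notch is over the pin. It can turn two whole turns either way.
- press (a joint): How far the disc has been pressed down its spindle, m. 0: raised, its underside 10 mm above the base (28 mm above the bench) and level with the pin's top. 0.010: seated flat on the base. The disc is a snug fit: it stays at the height where it is left, weighs 0.33 kg and needs about 4 N of push to go down. The pin blocks it unless the notch is over the pin (free within 4 mm either side). Any force up to 36 N does no harm. Negative: lifted, to -0.03 at most.
- terminal: Bystander: a copper ring terminal lying flat, 66 mm long, ring 28 mm across, its barrel 12 mm high. Origin: on the bench under the ring's centre; the barrel points along its x. Loose.
- cleaner: Bystander: a black plastic battery post cleaner standing upright, waisted, 42 mm in diameter and 68 mm tall. Origin: centre of its underside. Loose.
- socket: Bystander: a chrome wrench socket standing upright, 28 mm in diameter and 38 mm tall. Origin: centre of its underside. Loose.
- cap: Bystander: a red insulating cap standing open end up, 34 mm in diameter and 26 mm tall. Origin: centre of its underside. Loose.
There are look-alikes about, which are no part of the job. Of the things shaped like the fixture, the steel one is meant.

How it is judged:
By the outcome, as a careful person would: the job done as asked, in the order asked, and still so for the second after the job is handed in, with the robot touching nothing.
It also fails if it takes over 48 s, if anything falls off the work surface, if the arm or the gripper's body presses on something with over 40 N, if the wrist force passes 120 N, or if a joint passes its speed limit or range.

## Working session

There is one attempt and no reset: what is moved stays moved. The work goes in short steps, Python scripts to look and compute and a tool call to move; the robot and the scene stay as the last step left them, time stands still between calls to the robot, and variables do not carry over. Pictures are saved under pics/ and viewed, at most 10 in all, crops included, and the job is handed in when it is done.

Besides the shell and the picture viewer there is one more tool, called after "Emit:" by a JSON object that holds its "fn" and its "kwargs", one argument or row to a line. carry_out: Moves the arm, as the interface text tells. Its arguments: {"type":"object","properties":{"deltas":{"type":"array","items":{"type":"object","properties":{"tx":{"type":"number"},"ty":{"type":"number"},"tz":{"type":"number"},"yaw":{"type":"number"},"gripper":{"type":"number"}}}},"grip_force":{"type":"number"}},"required":["deltas"]}

```bash
mkdir -p pics; cat > h.py <<'E'
import numpy as np, cv2
from plant import sensors, imaging, ctrl
def pts(c):
    z=c['z_map'];v,u=np.mgrid[:z.shape[0],:z.shape[1]];K=c['mtx']
    p=np.stack([(u-K[0,2])/K[0,0]*z,(v-K[1,2])/K[1,1]*z,z],-1)
    return p@np.array(c['rotation']).T+np.array(c['eye'])
def ray(c,u,v,h):
    K=c['mtx'];d=np.array(c['rotation'])@np.array([(u-K[0,2])/K[0,0],(v-K[1,2])/K[1,1],1])
    e=np.array(c['eye']);return e+d*(h-e[2])/d[2]
def save(c,n):cv2.imwrite('pics/'+n,c['img'][:,:,::-1])
E
python3 - <<'E'
from h import *
for n in('top','scene'):
    c=imaging.read_camera(n);save(c,n+'1.png');print(n,c['mtx'].tolist(),c['eye'],np.array(c['rotation']).tolist())
    np.savez(n+'1.npz',**c)
o=sensors.get_obs();print(o)
E
```

```text
top [[516.6914986776792, 0.0, 277.8977931574109], [0.0, 516.6914986776792, 210.61808271279668], [0.0, 0.0, 1.0]] [0.37554082 0.05087616 0.99992769] [-2.0700104121198883, 2.153517703889347, -0.21952882513373223]
scene [[535.2063709895083, 0.0, 281.5956583995851], [0.0, 535.2063709895083, 207.27147638153247], [0.0, 0.0, 1.0]] [1.28688489 0.16049855 0.59892309] [-1.5111509531313618, -1.8229190042688637, 0.9069603036045847]
{'time_s': 0.1, 'qpos': array([-1.52232567e+00,  1.81476166e-01,  1.60790876e+00,  2.31875092e-05,
        1.35377515e+00, -2.06261035e-01]), 'joint_vel': array([-0.00083804, -0.00222235, -0.00363627,  0.00075809,  0.0003736 ,
        0.0009154 ]), 'joint_efforts': array([ 6.08187906e-05, -4.45878661e+01, -3.52237988e+01, -2.93298262e-04,
        4.17033603e-03, -6.13484644e-06]), 'tcp_pos': array([ 0.14491341, -0.55593522,  0.23046857]), 'tcp_rot': array([-3.11459840e+00, -3.98844598e-01, -2.29384394e-04]), 'force': array([ 0.75187863,  0.25841838, -1.34625728]), 'moment': array([-0.01029207, -0.01841422, -0.01114919]), 'gripper_force': 0.0, 'width': 0.08519877386475523}
```

Rotation is a rotation vector; I'll convert it.

```bash
sed -i "s/np.array(c\['rotation'\])/cv2.Rodrigues(np.array(c['rotation'],float))[0]/g" h.py; grep -n Rod h.py
```

```text
6:    return p@cv2.Rodrigues(np.array(c['rotation'],float))[0].T+np.array(c['eye'])
8:    K=c['mtx'];d=cv2.Rodrigues(np.array(c['rotation'],float))[0]@np.array([(u-K[0,2])/K[0,0],(v-K[1,2])/K[1,1],1])
```

View pics/top1.png

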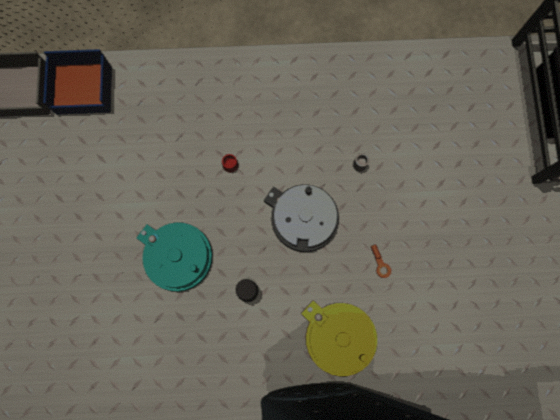

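View pics/scene1.png

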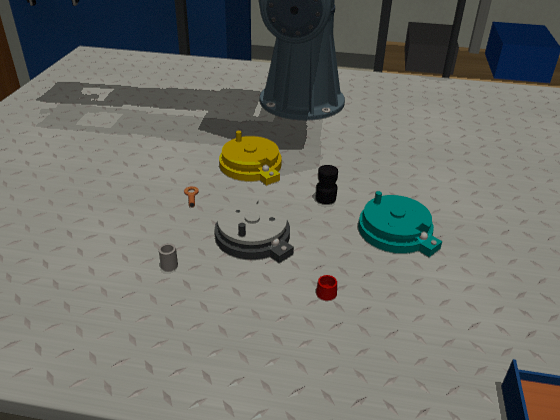

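Top view candidates: teal fixture (177,257), yellow fixture (342,340), dark steel base with aluminium disc (306,217). I choose the last. Its ear is at (274,197), the notch near (303,243) and the stud near (308,190), with dark spots at (288,219) and (321,223). I'll check it in a close crop.

```bash
python3 - <<'E'
from h import *
c=dict(np.load('top1.npz'));s=dict(np.load('scene1.npz'))
a=cv2.resize(c['img'][170:265,250:350],None,fx=4,fy=4,interpolation=2)
b=cv2.resize(s['img'][190:265,205:305],None,fx=4,fy=4,interpolation=2)
im=np.zeros((380,800,3),np.uint8);im[:380,:400]=a;im[:300,400:]=b
cv2.imwrite('pics/crop.png',im[:,:,::-1])
P=pts(c)
for u,v in[(306,217),(306,225),(274,197),(308,190),(303,243),(230,163),(361,162),(247,290),(383,269),(342,340),(177,257)]:print(u,v,P[v,u].round(4))
# disc top: high z near
m=(abs(P[:,:,2]-.036)<.0025)&(np.hypot(*(P[:,:,:2]-P[217,306,:2]).transpose(2,0,1))<.07)
q=np.argwhere(m)[:,::-1].astype(np.float32)
h=cv2.convexHull(q);(x,y),r=cv2.minEnclosingCircle(h);print(x,y,r,m.sum(),ray(c,x,y,.036), cv2.fitEllipse(h))
E
```

```text
306 217 [ 0.5628 -0.0057  0.0403]
306 225 [ 0.5478 -0.005   0.0382]
274 197 [0.6085 0.0534 0.0216]
308 190 [ 0.6102 -0.0108  0.0606]
303 243 [0.5159 0.0016 0.0232]
230 163 [0.6856 0.139  0.0066]
361 162 [ 0.6728 -0.1209  0.0207]
247 290 [0.4288 0.1078 0.0696]
383 269 [ 0.4625 -0.1512  0.0007]
342 340 [ 0.3347 -0.0589  0.0422]
177 257 [0.4964 0.2382 0.0413]
304.7706298828125 215.1072540283203 31.242862701416016 2254 [ 0.56739697 -0.00377693  0.036     ] ((304.71868896484375, 215.23692321777344), (61.12510681152344, 62.48841094970703), 101.8237533569336)
```

View pics/crop.png

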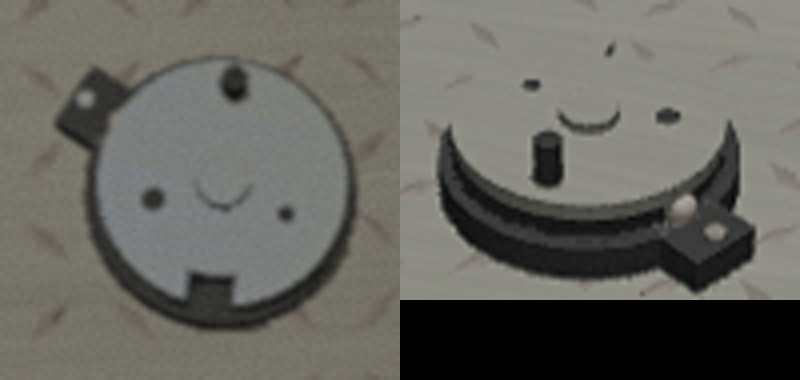

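The crop confirms the choice. The notch is at top pixel (302.7,242.5), the stud top at (308.5,189.5), and the ear with the pin is up-left at about (271,195). Next I work out the angles and the tool path.

```bash
cat > g.py <<'E'
from h import *
c=dict(np.load('top1.npz'))
C=ray(c,305.8,215.7,.036);N=ray(c,302.7,242.5,.036);S=ray(c,308.5,189.5,.058);E=ray(c,269,194,.018)
pin=ray(c,271.5,195,.018)
ang=lambda p:np.degrees(np.arctan2(p[1]-C[1],p[0]-C[0]))
print([x.round(4) for x in(C,N,S,E,pin)]);
for p in(N,S,E,pin):print(ang(p).round(1),np.hypot(*(p-C)[:2]).round(4))
P=pts(c);m=(abs(P[:,:,2]-.042)<.002)
E
python3 g.py
```

```text
[array([ 0.5662, -0.0057,  0.036 ]), array([0.515 , 0.0027, 0.036 ]), array([ 0.6117, -0.012 ,  0.058 ]), array([0.6158, 0.063 , 0.018 ]), array([0.6136, 0.0582, 0.018 ])]
170.7 0.0518
-7.9 0.046
54.1 0.0847
53.4 0.0795
```

Emit:
{"fn": "carry_out", "kwargs": {
  "deltas": [
    {"tx": 2.35, "ty": 2.88, "yaw": 0.117, "gripper": 0},
    {"tx": 2.35, "ty": 2.88, "yaw": 0.117, "gripper": 0},
    {"tx": 2.35, "ty": 2.88, "yaw": 0.117, "gripper": 0},
    {"tx": 2.35, "ty": 2.88, "yaw": 0.117, "gripper": 0},
    {"tx": 2.35, "ty": 2.88, "yaw": 0.117, "gripper": 0}
  ]
}}

```text
invalid input
```

Emit:
{"fn": "carry_out", "kwargs": {
  "deltas": [
    {"tx": 2.35, "ty": 2.88, "yaw": 0.117, "gripper": 0},
    {"tx": 2.35, "ty": 2.88, "yaw": 0.117, "gripper": 0},
    {"tx": 2.35, "ty": 2.88, "yaw": 0.117, "gripper": 0},
    {"tx": 2.35, "ty": 2.88, "yaw": 0.117, "gripper": 0},
    {"tx": 2.35, "ty": 2.88, "yaw": 0.117, "gripper": 0}
  ]
}}

```text
invalid input
```

Emit:
{"fn": "carry_out", "kwargs": {
  "deltas": [
    {"tx": 2.35, "ty": 2.88},
    {"tx": 2.35, "ty": 2.88},
    {"tx": 2.35, "ty": 2.88},
    {"tx": 2.35, "ty": 2.88},
    {"tx": 2.35, "ty": 2.88}
  ]
}}

```text
invalid input
```

```bash
python3 - <<'E'
from h import *
o=sensors.get_obs();print(o['time_s'],o['tcp_pos'],o['tcp_rot'],o['qpos'],o['force'],o['width'])
c=imaging.read_camera('wrist');save(c,'w1.png');np.savez('w1.npz',**c);print(c['eye'],c['rotation'])
E
```

```text
0.1 [ 0.14491341 -0.55593522  0.23046857] [-3.11459840e+00 -3.98844598e-01 -2.29384394e-04] [-1.52232567e+00  1.81476166e-01  1.60790876e+00  2.31875092e-05
  1.35377515e+00 -2.06261035e-01] [ 0.75187863  0.25841838 -1.34625728] 0.08519877386475523
[ 0.22599177 -0.53575839  0.37213975] [ 2.27014128 -1.75323964 -0.29111144]
```

View pics/w1.png

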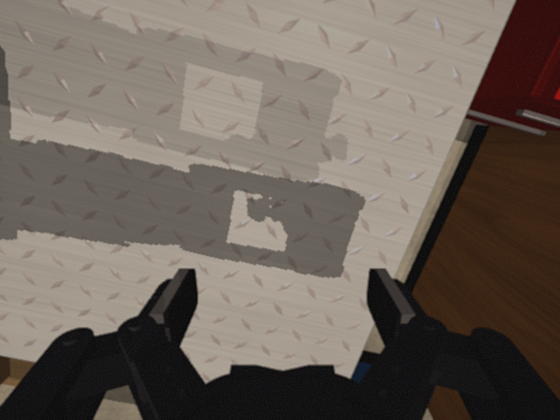

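The arm hasn't moved: the wrist view shows only bench and the open fingers, because the calls were refused. I'll try again with every field filled in.

Emit:
{"fn": "carry_out", "kwargs": {
  "deltas": [
    {"tx": 2.35, "ty": 2.88, "tz": 0, "yaw": 0.117, "gripper": 0},
    {"tx": 2.35, "ty": 2.88, "tz": 0, "yaw": 0.117, "gripper": 0},
    {"tx": 2.35, "ty": 2.88, "tz": 0, "yaw": 0.117, "gripper": 0},
    {"tx": 2.35, "ty": 2.88, "tz": 0, "yaw": 0.117, "gripper": 0},
    {"tx": 2.35, "ty": 2.88, "tz": 0, "yaw": 0.117, "gripper": 0}
  ],
  "grip_force": 20
}}

```text
time_s: 0.57
tcp_pos: [0.2631, -0.4108, 0.231]
tcp_rot: [-2.865, -1.288, -0.0]
force: [0.6, -0.7, 1.0]
width: 0.0256
gripper_force: 0.0
```

Emit:
{"fn": "carry_out", "kwargs": {
  "deltas": [
    {"tx": 2.35, "ty": 2.88, "tz": 0, "yaw": 0.117, "gripper": 0},
    {"tx": 2.35, "ty": 2.88, "tz": 0, "yaw": 0.117, "gripper": 0},
    {"tx": 2.35, "ty": 2.88, "tz": 0, "yaw": 0.117, "gripper": 0},
    {"tx": 2.35, "ty": 2.88, "tz": 0, "yaw": 0.117, "gripper": 0},
    {"tx": 2.35, "ty": 2.88, "tz": 0, "yaw": 0.117, "gripper": 0}
  ]
}}

```text
time_s: 0.98
tcp_pos: [0.3806, -0.2667, 0.2312]
tcp_rot: [2.372, 2.06, 0.0]
force: [-0.2, -1.0, -0.1]
width: 0.0002
gripper_force: 0.0
```

Emit:
{"fn": "carry_out", "kwargs": {
  "deltas": [
    {"tx": 2.35, "ty": 2.88, "tz": 0, "yaw": 0, "gripper": 0},
    {"tx": 2.35, "ty": 2.88, "tz": 0, "yaw": 0, "gripper": 0},
    {"tx": 2.35, "ty": 2.88, "tz": 0, "yaw": 0, "gripper": 0},
    {"tx": 2.35, "ty": 2.88, "tz": 0, "yaw": 0, "gripper": 0},
    {"tx": 2.35, "ty": 2.88, "tz": 0, "yaw": 0, "gripper": 0}
  ]
}}

```text
time_s: 1.4
tcp_pos: [0.4982, -0.1226, 0.2312]
tcp_rot: [-2.377, -2.054, 0.0]
force: [0.8, -1.3, -0.2]
width: -0.0001
gripper_force: 0.0
```

```bash
python3 - <<'E'
from h import *
c=imaging.read_camera('wrist');save(c,'w2.png');np.savez('w2.npz',**c);print(c['eye'],c['rotation'])
o=sensors.get_obs();print(o['time_s'],o['tcp_pos'],o['tcp_rot'],o['qpos'],o['force'],o['width'])
E
```

```text
[ 0.51096304 -0.04097332  0.37282924] [ 2.80593023 -0.20420464 -0.03355247]
1.45 [ 0.50127802 -0.11779945  0.23134695] [-2.37367841 -2.05698546 -0.00661647] [-0.46425468  0.04415487  1.75744319  0.00425127  1.33897667 -0.32251694] [-1.36334312  3.91609292 -0.14760846] 0.00027936066632128253
```

View pics/w2.png

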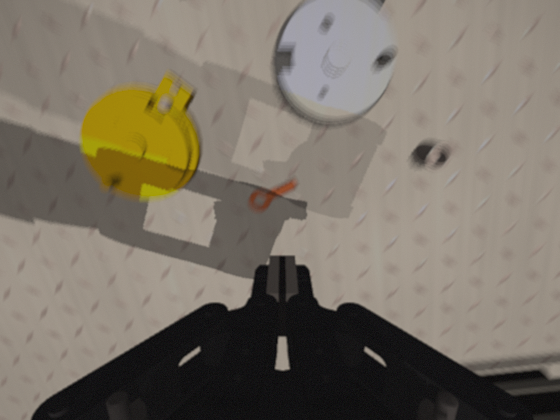

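The blurred wrist view shows the aluminium disc at (336,60): hub at its centre, stud near (384,58), notch near (286,56). That agrees with the top view. I'll go on to above the start of the push, then down beside the stud.

Emit:
{"fn": "carry_out", "kwargs": {
  "deltas": [
    {"tx": 2.25, "ty": 2.74, "tz": 0, "yaw": 0, "gripper": 0},
    {"tx": 2.25, "ty": 2.74, "tz": 0, "yaw": 0, "gripper": 0},
    {"tx": 2.25, "ty": 2.74, "tz": 0, "yaw": 0, "gripper": 0},
    {"tx": 2.25, "ty": 2.74, "tz": 0, "yaw": 0, "gripper": 0},
    {"tx": 2.25, "ty": 2.74, "tz": 0, "yaw": 0, "gripper": 0}
  ]
}}

```text
time_s: 1.87
tcp_pos: [0.6106, 0.0141, 0.231]
tcp_rot: [-2.377, -2.053, 0.001]
force: [0.5, -1.3, 0.4]
width: 0.0002
gripper_force: 0.0
```

Emit:
{"fn": "carry_out", "kwargs": {
  "deltas": [
    {"tx": 0, "ty": 0, "tz": -3.5, "yaw": 0, "gripper": 0},
    {"tx": 0, "ty": 0, "tz": -3.5, "yaw": 0, "gripper": 0},
    {"tx": 0, "ty": 0, "tz": -3.5, "yaw": 0, "gripper": 0},
    {"tx": 0, "ty": 0, "tz": 0, "yaw": 0, "gripper": 0},
    {"tx": 0, "ty": 0, "tz": 0, "yaw": 0, "gripper": 0}
  ]
}}

```text
time_s: 2.28
tcp_pos: [0.608, 0.0129, 0.1242]
tcp_rot: [-2.374, -2.051, 0.006]
force: [0.1, -0.4, 0.9]
width: -0.0002
gripper_force: 0.0
```

```bash
python3 - <<'E'
from h import *
c=imaging.read_camera('wrist');save(c,'w3.png');np.savez('w3.npz',**c);print(c['eye'],c['rotation'])
o=sensors.get_obs();print(o['time_s'],o['tcp_pos'],o['tcp_rot'],o['force'],o['width'])
E
```

```text
[0.6215944  0.09437697 0.26588578] [ 2.80652496 -0.20306619 -0.04146736]
2.3333 [0.61007836 0.01238301 0.12690967] [-2.37740721e+00 -2.05308802e+00  5.34838234e-04] [ 0.37509853 -0.22241154  0.26162298] -0.0003404923101013045
```

View pics/w3.png

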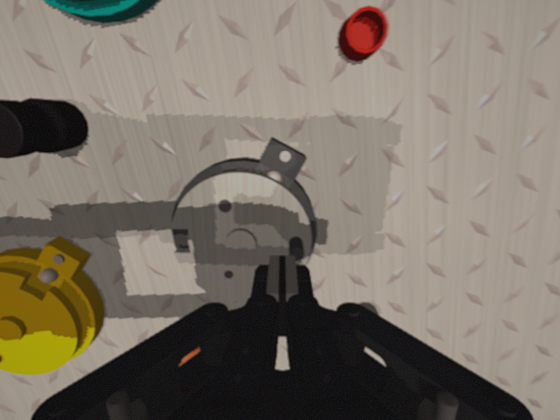

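The wrist view shows the hub at (241,240), the stud top at (296,243), the ear hole at (286,156), the pin dome at (274,175) and the notch at (182,240).

```bash
python3 - <<'E'
from h import *
c=dict(np.load('w3.npz'))
for n,u,v,h in[('hub',241,240,.042),('stud',296,243,.058),('earhole',286,156,.018),('pin',274,175,.027),('notch',182,240,.036)]:print(n,ray(c,u,v,h).round(4))
print(pts(c)[243,296],pts(c)[240,241])
E
```

```text
hub [ 0.5722 -0.0023  0.042 ]
stud [ 0.617  -0.0038  0.058 ]
earhole [0.6182 0.057  0.018 ]
pin [0.6065 0.0445 0.027 ]
notch [0.5214 0.0023 0.036 ]
[ 0.61684962 -0.008004    0.04917759] [ 0.57208615 -0.00251043  0.04141393]
```

Emit:
{"fn": "carry_out", "kwargs": {
  "deltas": [
    {"tx": 0.4, "ty": 1.1, "tz": -1.5, "yaw": 0, "gripper": 0},
    {"tx": 0, "ty": 0, "tz": -2.5, "yaw": 0, "gripper": 0},
    {"tx": 0, "ty": 0, "tz": -2.5, "yaw": 0, "gripper": 0},
    {"tx": 0, "ty": 0, "tz": -1.7, "yaw": 0, "gripper": 0},
    {"tx": 0, "ty": 0, "tz": 0, "yaw": 0, "gripper": 0}
  ]
}}

```text
time_s: 2.75
tcp_pos: [0.6134, 0.0234, 0.0436]
tcp_rot: [-2.377, -2.052, 0.002]
force: [-1.6, -0.0, -0.5]
width: 0.0
gripper_force: 0.0
```

```bash
python3 - <<'E'
import numpy as np
# tool: stud pos + 17mm anticlockwise tangential; centre C ; relative to start (.614,.024)
C=np.array([.569,-.004]);p=np.array([.614,.024])
for k in range(0,23):
    t=np.radians(-7-117.5*k/22);q=C+.046*np.array([np.cos(t),np.sin(t)])+.017*np.array([-np.sin(t),np.cos(t)])
    print(k,round(np.degrees(t),1),((q-p)*100).round(2),q.round(4));p=q
E
```

```text
0 -7.0 [ 0.27 -1.67] [0.6167 0.0073]
1 -12.3 [ 0.08 -0.45] [0.6176 0.0028]
2 -17.7 [ 0.04 -0.46] [ 0.618  -0.0018]
3 -23.0 [-0.   -0.46] [ 0.618  -0.0063]
4 -28.4 [-0.04 -0.45] [ 0.6176 -0.0109]
5 -33.7 [-0.09 -0.45] [ 0.6167 -0.0154]
6 -39.0 [-0.13 -0.44] [ 0.6154 -0.0198]
7 -44.4 [-0.17 -0.43] [ 0.6138 -0.024 ]
8 -49.7 [-0.21 -0.41] [ 0.6117 -0.0281]
9 -55.1 [-0.24 -0.39] [ 0.6093 -0.032 ]
10 -60.4 [-0.28 -0.36] [ 0.6065 -0.0356]
11 -65.8 [-0.31 -0.34] [ 0.6034 -0.039 ]
12 -71.1 [-0.34 -0.3 ] [ 0.6   -0.042]
13 -76.4 [-0.37 -0.27] [ 0.5963 -0.0447]
14 -81.8 [-0.39 -0.24] [ 0.5924 -0.0471]
15 -87.1 [-0.41 -0.2 ] [ 0.5883 -0.0491]
16 -92.5 [-0.43 -0.16] [ 0.584  -0.0507]
17 -97.8 [-0.44 -0.12] [ 0.5796 -0.0519]
18 -103.1 [-0.45 -0.08] [ 0.5751 -0.0527]
19 -108.5 [-0.46 -0.04] [ 0.5705 -0.053 ]
20 -113.8 [-0.46  0.01] [ 0.566  -0.0529]
21 -119.2 [-0.45  0.05] [ 0.5614 -0.0525]
22 -124.5 [-0.45  0.09] [ 0.557  -0.0515]
```

Emit:
{"fn": "carry_out", "kwargs": {
  "deltas": [
    {"tx": 0.09, "ty": -0.55, "tz": 0, "yaw": 0, "gripper": 0},
    {"tx": 0.09, "ty": -0.55, "tz": 0, "yaw": 0, "gripper": 0},
    {"tx": 0.09, "ty": -0.57, "tz": 0, "yaw": 0, "gripper": 0},
    {"tx": 0.08, "ty": -0.45, "tz": 0, "yaw": -0.093, "gripper": 0},
    {"tx": 0.04, "ty": -0.46, "tz": 0, "yaw": -0.093, "gripper": 0}
  ]
}}

```text
time_s: 3.17
tcp_pos: [0.62, -0.0033, 0.0469]
tcp_rot: [2.56, 1.816, 0.005]
force: [1.0, 0.7, 0.9]
width: 0.0001
gripper_force: 0.8
```

Emit:
{"fn": "carry_out", "kwargs": {
  "deltas": [
    {"tx": 0, "ty": -0.46, "tz": 0, "yaw": -0.093, "gripper": 0},
    {"tx": -0.04, "ty": -0.45, "tz": 0, "yaw": -0.093, "gripper": 0},
    {"tx": -0.09, "ty": -0.45, "tz": 0, "yaw": -0.093, "gripper": 0},
    {"tx": -0.13, "ty": -0.44, "tz": 0, "yaw": -0.093, "gripper": 0},
    {"tx": -0.17, "ty": -0.43, "tz": 0, "yaw": -0.093, "gripper": 0}
  ]
}}

```text
time_s: 3.58
tcp_pos: [0.6158, -0.0258, 0.0469]
tcp_rot: [2.91, 1.177, 0.007]
force: [1.0, 0.5, 0.6]
width: 0.0004
gripper_force: 0.8
```

```bash
python3 - <<'E'
from h import *
o=sensors.get_obs();print(o['time_s'],o['tcp_pos'],o['tcp_rot'],o['force'],o['moment'])
c=imaging.read_camera('wrist');s=imaging.read_camera('scene')
im=np.zeros((420,800,3),np.uint8);im[:,:480]=c['img'][:,40:520];im[:300,480:]=cv2.resize(s['img'][180:275,200:301],(320,300))
cv2.imwrite('pics/w4.png',im[:,:,::-1])
E
```

```text
3.5833 [ 0.61582248 -0.02581449  0.04693063] [2.90995091 1.1767283  0.00692486] [1.03742148 0.47906844 0.60985378] [ 0.13002651 -0.21903312  0.00794068]
```

View pics/w4.png

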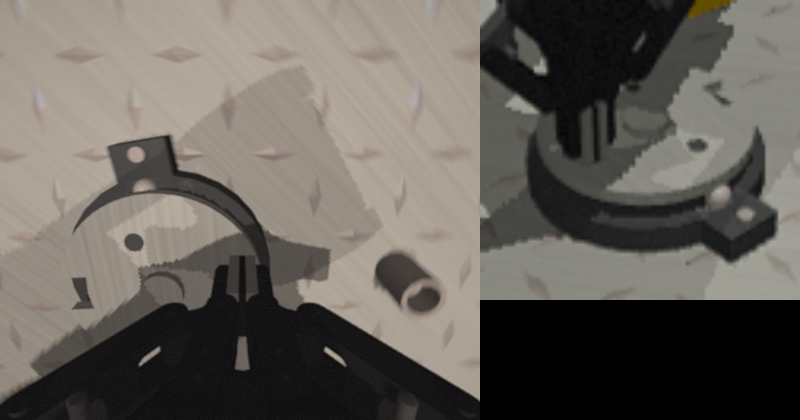

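The wrist view has the notch at (80,292), the hub at (162,290) and the ear at (138,155), so about 80° is left. The stud is following the fingers, so I carry on round.

Emit:
{"fn": "carry_out", "kwargs": {
  "deltas": [
    {"tx": -0.21, "ty": -0.41, "tz": 0, "yaw": -0.093, "gripper": 0},
    {"tx": -0.24, "ty": -0.39, "tz": 0, "yaw": -0.093, "gripper": 0},
    {"tx": -0.28, "ty": -0.36, "tz": 0, "yaw": -0.093, "gripper": 0},
    {"tx": -0.31, "ty": -0.34, "tz": 0, "yaw": -0.093, "gripper": 0},
    {"tx": -0.34, "ty": -0.3, "tz": 0, "yaw": -0.093, "gripper": 0}
  ]
}}

```text
time_s: 4.1
tcp_pos: [0.6014, -0.0435, 0.0461]
tcp_rot: [3.103, 0.481, 0.006]
force: [2.1, -0.1, 1.4]
width: 0.0001
gripper_force: 0.8
```

Emit:
{"fn": "carry_out", "kwargs": {
  "deltas": [
    {"tx": -0.37, "ty": -0.27, "tz": 0, "yaw": -0.093, "gripper": 0},
    {"tx": -0.39, "ty": -0.24, "tz": 0, "yaw": -0.093, "gripper": 0},
    {"tx": -0.41, "ty": -0.2, "tz": 0, "yaw": -0.093, "gripper": 0},
    {"tx": -0.43, "ty": -0.16, "tz": 0, "yaw": -0.093, "gripper": 0},
    {"tx": -0.44, "ty": -0.12, "tz": 0, "yaw": -0.093, "gripper": 0}
  ]
}}

```text
time_s: 4.52
tcp_pos: [0.5809, -0.0536, 0.046]
tcp_rot: [3.131, -0.247, 0.006]
force: [2.1, -2.1, 0.8]
width: 0.0004
gripper_force: 0.9
```

Emit:
{"fn": "carry_out", "kwargs": {
  "deltas": [
    {"tx": -0.45, "ty": -0.08, "tz": 0, "yaw": -0.093, "gripper": 0},
    {"tx": -0.46, "ty": -0.04, "tz": 0, "yaw": -0.093, "gripper": 0},
    {"tx": -0.46, "ty": 0.01, "tz": 0, "yaw": -0.093, "gripper": 0},
    {"tx": 0, "ty": 0, "tz": 0, "yaw": 0, "gripper": 0},
    {"tx": 0, "ty": 0, "tz": 0, "yaw": 0, "gripper": 0}
  ]
}}

```text
time_s: 4.93
tcp_pos: [0.5662, -0.0539, 0.0452]
tcp_rot: [3.069, -0.672, 0.002]
force: [0.8, -0.9, 0.5]
width: -0.0001
gripper_force: 0.2
```

```bash
python3 - <<'E'
from h import *
o=sensors.get_obs();print(o['time_s'],o['tcp_pos'],o['tcp_rot'],o['force'],o['moment'])
c=imaging.read_camera('wrist');s=imaging.read_camera('scene');np.savez('w5.npz',**c);np.savez('s5.npz',**s)
im=np.zeros((420,800,3),np.uint8);im[:,:480]=c['img'][:,40:520];im[:300,480:]=cv2.resize(s['img'][180:275,200:301],(320,300))
cv2.imwrite('pics/w5.png',im[:,:,::-1])
E
```

```text
4.9333 [ 0.56624422 -0.05391504  0.04520472] [ 3.06890561e+00 -6.71534152e-01  2.16295544e-03] [ 0.78897842 -0.9472923   0.54164858] [-0.03136664 -0.03449293 -0.00438966]
```

View pics/w5.png

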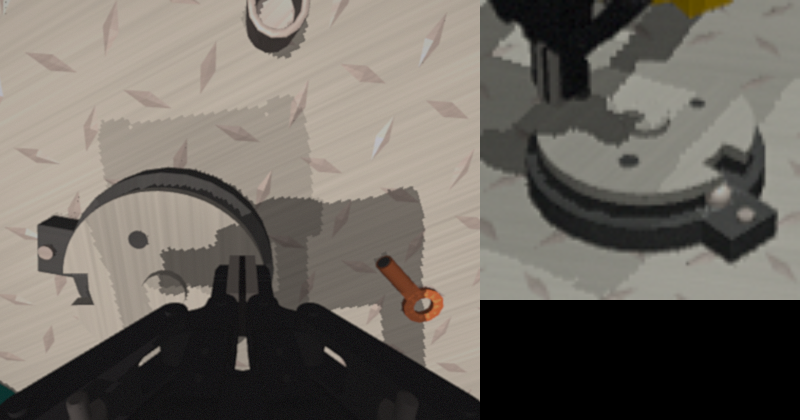

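The notch is at about (80,290) in the wrist crop and the ear hole at (45,253), with the hub near (165,289). The notch is a little short of the pin, so I measure the remainder.

```bash
python3 - <<'E'
from h import *
c=dict(np.load('w5.npz'))
H=ray(c,205,289,.042);N=ray(c,118,289,.036);E=ray(c,85,253,.018)
s=dict(np.load('s5.npz'));f=320/101
H2=ray(s,200+(653-480)/f,180+120/f,.042);N2=ray(s,200+(728-480)/f,180+158/f,.036);E2=ray(s,200+(745-480)/f,180+214/f,.018);P2=ray(s,200+(721-480)/f,180+193/f,.026)
a=lambda p,h:np.degrees(np.arctan2(*(p-h)[1::-1])).round(1)
print(H,N,E,a(N,H),a(E,H));print(H2,N2,E2,P2,a(N2,H2),a(E2,H2),a(P2,H2))
E
```

```text
[ 0.57271894 -0.00948435  0.042     ] [0.59119716 0.04031927 0.036     ] [0.61577259 0.0594438  0.018     ] 69.6 58.0
[ 0.572093   -0.00158173  0.042     ] [0.58900086 0.042948   0.036     ] [0.61150891 0.05649674 0.018     ] [0.60652185 0.04256931 0.026     ] 69.2 55.8 52.1
```

Emit:
{"fn": "carry_out", "kwargs": {
  "deltas": [
    {"tx": -0.45, "ty": 0.05, "tz": 0, "yaw": -0.093, "gripper": 0},
    {"tx": -0.45, "ty": 0.09, "tz": 0, "yaw": -0.093, "gripper": 0},
    {"tx": -0.12, "ty": 0.03, "tz": 0, "yaw": -0.026, "gripper": 0},
    {"tx": 0, "ty": 0, "tz": 0, "yaw": 0, "gripper": 0},
    {"tx": 0, "ty": 0, "tz": 0, "yaw": 0, "gripper": 0}
  ]
}}

```text
time_s: 5.45
tcp_pos: [0.5556, -0.0518, 0.0444]
tcp_rot: [-2.98, 0.995, -0.0]
force: [0.2, 0.3, 0.3]
width: 0.0005
gripper_force: 0.2
```

```bash
python3 - <<'E'
from h import *
o=sensors.get_obs();print(o['time_s'],o['tcp_pos'],o['tcp_rot'],o['force'],o['moment'])
c=imaging.read_camera('wrist');s=imaging.read_camera('scene');np.savez('w6.npz',**c);np.savez('s6.npz',**s)
im=np.zeros((420,800,3),np.uint8);im[:,:400]=cv2.resize(c['img'][190:330,60:193],(400,420));im[:380,400:]=cv2.resize(s['img'][180:275,200:300],(400,380))
cv2.imwrite('pics/w6.png',im[:,:,::-1])
E
```

```text
5.45 [ 0.55564454 -0.05178825  0.04439762] [-2.97994238e+00  9.94545077e-01 -1.06678796e-04] [0.24674131 0.33399906 0.32864296] [-0.09497474  0.00306615 -0.04037131]
```

View pics/w6.png

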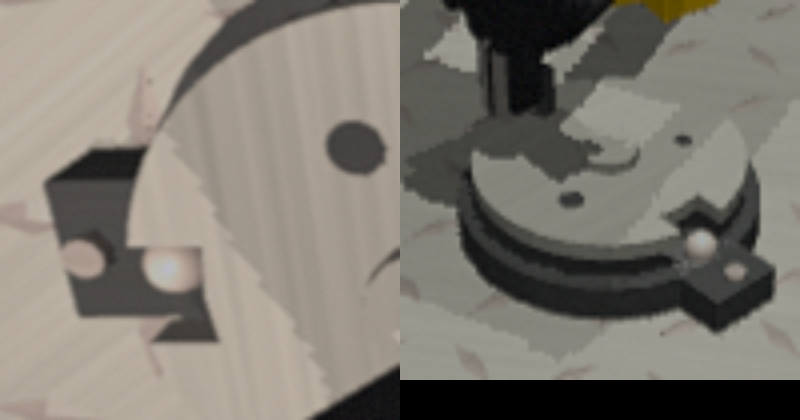

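The pin dome is now inside the notch outline, at about (172,270) in the left crop. The notch edges are at y 247 and 343. I compute the tangential offset.

```bash
python3 - <<'E'
from h import *
c=dict(np.load('w6.npz'));g=lambda x,y,h:ray(c,60+x*133/400,190+y/3,h)
A,B,D,F=[g(*p,.036) for p in((127,247),(200,247),(218,343),(150,343))]
P=g(172,270,.0245);E=g(83,258,.018)
mid=(B+D)/2; t=(D-B)[:2];L=np.hypot(*t);t/=L
print(A,B,D,F,P,E);print('width',L,'pin off along t',(P-mid)[:2]@t,'dir',t)
n=np.array([-t[1],t[0]]);print(n,'angle normal',np.degrees(np.arctan2(n[1],n[0])))
print('pin-earhole',np.degrees(np.arctan2(*(E-P)[1::-1])),'D',(P-mid)[:2]@n)
s=dict(np.load('s6.npz'));k=lambda x,y,h:ray(s,200+x/4,180+y/4,h)
print('scene pin',k(700,241,.0245),'hub',k(612,152,.042),'inner corners',k(664,215,.036),k(700,200,.036),k(742,213,.036),k(628,243,.036))
E
```

```text
[0.6133737  0.03341135 0.036     ] [0.60502524 0.02228812 0.036     ] [0.5877014  0.03538194 0.036     ] [0.59579703 0.04616743 0.036     ] [0.60335165 0.04046069 0.0245    ] [0.6160755 0.0592608 0.018    ]
width 0.02171550827932588 pin off along t 0.0014348968123422796 dir [-0.79776335  0.60297068]
[-0.60297068 -0.79776335] angle normal -127.08295433667068
pin-earhole 55.909992470587206 D -0.013488290592038064
scene pin [0.5695872  0.20583728 0.0245    ] hub [0.5381157  0.16481901 0.042     ] inner corners [0.5696579  0.18939441 0.036     ] [0.55634768 0.20395512 0.036     ] [0.56167415 0.22172177 0.036     ] [0.59124226 0.1756418  0.036     ]
```

The pin is only 1.4 mm off the notch centre, inside the ±4 mm allowance. I back off the stud, go up, and move over the hub.

Emit:
{"fn": "carry_out", "kwargs": {
  "deltas": [
    {"tx": 0.4, "ty": -0.3, "tz": 0, "yaw": 0, "gripper": 0},
    {"tx": 0, "ty": 0, "tz": 2.5, "yaw": 0, "gripper": 0},
    {"tx": 0, "ty": 0, "tz": 2.5, "yaw": 0, "gripper": 0},
    {"tx": 0.5, "ty": 2.5, "tz": 0, "yaw": 0, "gripper": 0},
    {"tx": 0.5, "ty": 2.5, "tz": 0, "yaw": 0, "gripper": 0}
  ]
}}

```text
time_s: 5.97
tcp_pos: [0.5715, -0.0058, 0.0965]
tcp_rot: [-2.977, 1.002, -0.007]
force: [-0.0, 0.4, 0.7]
width: -0.0001
gripper_force: 0.0
```

Emit:
{"fn": "carry_out", "kwargs": {
  "deltas": [
    {"tx": 0, "ty": 0, "tz": -1.5, "yaw": 0, "gripper": 0},
    {"tx": 0, "ty": 0, "tz": -1.5, "yaw": 0, "gripper": 0},
    {"tx": 0, "ty": 0, "tz": -1.0, "yaw": 0, "gripper": 0},
    {"tx": 0, "ty": 0, "tz": 0, "yaw": 0, "gripper": 0},
    {"tx": 0, "ty": 0, "tz": 0, "yaw": 0, "gripper": 0}
  ]
}}

```text
time_s: 6.38
tcp_pos: [0.569, -0.005, 0.0536]
tcp_rot: [2.978, -0.999, -0.003]
force: [-1.0, 0.4, 0.2]
width: 0.0002
gripper_force: 0.0
```

Emit:
{"fn": "carry_out", "kwargs": {
  "deltas": [
    {"tx": 0, "ty": 0, "tz": -0.4, "yaw": 0, "gripper": 0},
    {"tx": 0, "ty": 0, "tz": -0.4, "yaw": 0, "gripper": 0},
    {"tx": 0, "ty": 0, "tz": -0.3, "yaw": 0, "gripper": 0},
    {"tx": 0, "ty": 0, "tz": -0.3, "yaw": 0, "gripper": 0},
    {"tx": 0, "ty": 0, "tz": 0, "yaw": 0, "gripper": 0}
  ]
}}

```text
time_s: 6.8
tcp_pos: [0.5696, -0.005, 0.0401]
tcp_rot: [2.978, -0.999, 0.0]
force: [-0.7, -1.0, 0.9]
width: -0.0003
gripper_force: 0.0
```

Emit:
{"fn": "carry_out", "kwargs": {
  "deltas": [
    {"tx": 0, "ty": 0, "tz": -0.2, "yaw": 0, "gripper": 0},
    {"tx": 0, "ty": 0, "tz": 0, "yaw": 0, "gripper": 0},
    {"tx": 0, "ty": 0, "tz": 0, "yaw": 0, "gripper": 0}
  ]
}}

```text
time_s: 7.05
tcp_pos: [0.5696, -0.005, 0.0384]
tcp_rot: [2.978, -0.999, 0.001]
force: [0.9, -2.8, 1.1]
width: 0.0
gripper_force: 0.6
```

Emit:
{"fn": "carry_out", "kwargs": {
  "deltas": [
    {"tx": 0, "ty": 0, "tz": -0.2, "yaw": 0, "gripper": 0},
    {"tx": 0, "ty": 0, "tz": -0.2, "yaw": 0, "gripper": 0},
    {"tx": 0, "ty": 0, "tz": 0, "yaw": 0, "gripper": 0},
    {"tx": 0, "ty": 0, "tz": 0, "yaw": 0, "gripper": 0}
  ]
}}

```text
time_s: 7.38
tcp_pos: [0.5696, -0.0049, 0.0342]
tcp_rot: [-2.978, 0.999, -0.001]
force: [-0.2, -1.1, 0.9]
width: 0.0001
gripper_force: 0.7
```

Emit:
{"fn": "carry_out", "kwargs": {
  "deltas": [
    {"tx": 0, "ty": 0, "tz": -0.1, "yaw": 0, "gripper": 0},
    {"tx": 0, "ty": 0, "tz": -0.1, "yaw": 0, "gripper": 0},
    {"tx": 0, "ty": 0, "tz": 0, "yaw": 0, "gripper": 0},
    {"tx": 0, "ty": 0, "tz": 0, "yaw": 0, "gripper": 0}
  ]
}}

```text
time_s: 7.72
tcp_pos: [0.5696, -0.0049, 0.0322]
tcp_rot: [-2.979, 0.999, -0.0]
force: [0.9, -0.6, 2.4]
width: 0.0001
gripper_force: 1.0
```

Emit:
{"fn": "carry_out", "kwargs": {
  "deltas": [
    {"tx": 0, "ty": 0, "tz": -0.05, "yaw": 0, "gripper": 0},
    {"tx": 0, "ty": 0, "tz": 0, "yaw": 0, "gripper": 0},
    {"tx": 0, "ty": 0, "tz": 0, "yaw": 0, "gripper": 0}
  ]
}}

```text
time_s: 7.97
tcp_pos: [0.5696, -0.0049, 0.032]
tcp_rot: [2.979, -0.999, 0.001]
force: [-1.2, -0.3, 4.6]
width: 0.0005
gripper_force: 2.4
```

Emit:
{"fn": "carry_out", "kwargs": {
  "deltas": [
    {"tx": 0, "ty": 0, "tz": -0.05, "yaw": 0, "gripper": 0},
    {"tx": 0, "ty": 0, "tz": 0, "yaw": 0, "gripper": 0},
    {"tx": 0, "ty": 0, "tz": 0, "yaw": 0, "gripper": 0}
  ]
}}

```text
time_s: 8.22
tcp_pos: [0.5697, -0.0049, 0.0319]
tcp_rot: [2.979, -0.999, 0.001]
force: [-2.7, 0.3, 8.5]
width: 0.0001
gripper_force: 4.4
```

It has stopped at 32 mm with the force rising, so it is seated. One more firm press, then I lift and check.

Emit:
{"fn": "carry_out", "kwargs": {
  "deltas": [
    {"tx": 0, "ty": 0, "tz": -0.1, "yaw": 0, "gripper": 0},
    {"tx": 0, "ty": 0, "tz": 0, "yaw": 0, "gripper": 0},
    {"tx": 0, "ty": 0, "tz": 0, "yaw": 0, "gripper": 0}
  ]
}}

```text
time_s: 8.47
tcp_pos: [0.5697, -0.0049, 0.0318]
tcp_rot: [2.979, -0.999, 0.001]
force: [-5.0, 0.1, 16.7]
width: 0.0001
gripper_force: 8.1
```

Emit:
{"fn": "carry_out", "kwargs": {
  "deltas": [
    {"tx": 0, "ty": 0, "tz": 0.5, "yaw": 0, "gripper": 0},
    {"tx": 0, "ty": 0, "tz": 2.5, "yaw": 0, "gripper": 0},
    {"tx": 0, "ty": 0, "tz": 4, "yaw": 0, "gripper": 0},
    {"tx": 0, "ty": 0, "tz": 4, "yaw": 0, "gripper": 0},
    {"tx": 0, "ty": 0, "tz": 4, "yaw": 0, "gripper": 0}
  ]
}}

```text
time_s: 8.88
tcp_pos: [0.5682, -0.0044, 0.1808]
tcp_rot: [-2.979, 0.999, 0.005]
force: [0.5, -0.1, -0.3]
width: 0.0
gripper_force: 0.0
```

Emit:
{"fn": "carry_out", "kwargs": {
  "deltas": [
    {"tx": -2, "ty": -3, "tz": 0, "yaw": 0, "gripper": 0},
    {"tx": -2, "ty": -3, "tz": 0, "yaw": 0, "gripper": 0},
    {"tx": 0, "ty": 0, "tz": 0, "yaw": 0, "gripper": 0},
    {"tx": 0, "ty": 0, "tz": 0, "yaw": 0, "gripper": 0}
  ]
}}

```text
time_s: 9.22
tcp_pos: [0.5284, -0.0657, 0.18]
tcp_rot: [-2.977, 1.003, 0.001]
force: [-0.0, 0.3, -0.3]
width: 0.0003
gripper_force: 0.0
```

```bash
python3 - <<'E'
from h import *
o=sensors.get_obs();print(o['time_s'],o['tcp_pos'],o['force'])
c=imaging.read_camera('wrist');s=imaging.read_camera('scene')
im=np.zeros((420,800,3),np.uint8);im[:,:400]=c['img'][:,60:460];im[:380,400:]=cv2.resize(s['img'][180:275,200:300],(400,380))
cv2.imwrite('pics/w7.png',im[:,:,::-1])
P=pts(c);r=np.hypot(P[...,0]-.5695,P[...,1]+.005);m=(r>.018)&(r<.035);print('disc top z',np.median(P[m][:,2]),m.sum())
m=(r<.010);print('hub z',np.median(P[m][:,2]),m.sum())
E
```

```text
9.2167 [ 0.52838888 -0.06570244  0.17995537] [-0.03921032  0.30711508 -0.34029765]
disc top z 0.25663447097187075 7278
hub z 0.030887700234772025 286
```

View pics/w7.png

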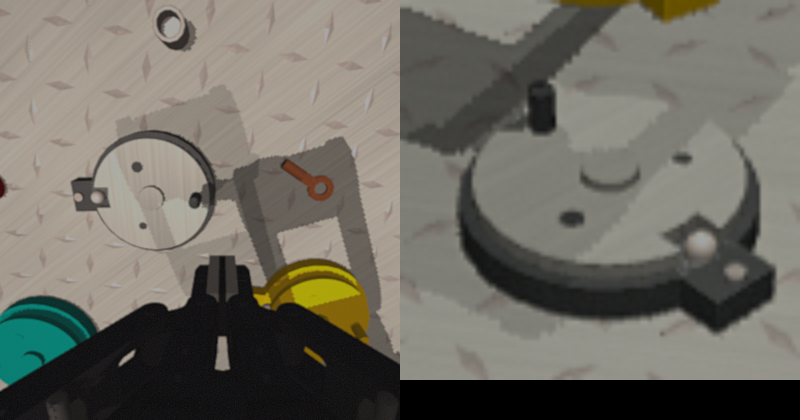

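The disc is flat on the base with the pin standing in the notch, at (97,197) in the wrist view and (700,243) in the scene crop. The hub reads about 31 mm, and the bystanders are where they were. I'm handing it in.

```bash
python3 -c "
from plant import ctrl
print(ctrl.job_done())"
```

```text
the job is handed in; nothing more can be done
None
```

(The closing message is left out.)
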